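Run a tube block on the touch shaker

ROBOT

A 6-joint arm with a two-finger parallel gripper is mounted at the origin on the work surface. World frame = base frame: x ahead of the robot, y to its left, z up, the work surface at z = 0. Lengths are in mm, angles in degrees, forces in N, time in s.
With the tool pointing down it reaches from about 375 to 975 mm from the base axis. Payload 3.8 kg.
Tool frame: the origin (TCP) lies midway between the tips of the shut fingers; the grasp point (between the pads) lies 19 mm behind it; y points along the fingers, x is the direction in which the jaws open and shut, and the axes are right-handed (so a half turn about y gives the same grasp; the last joint's range is limited). The gripper opens to 88 mm and grips with 3 to 60 N. Pads are 18 mm wide; open, the fingers measure 123 mm over their backs; the gripper's body (75 mm by 187 mm) begins 45 mm behind the grasp point.
Start: joints at [72.542, 15.12, 91.902, -0, 72.978, -2.114], TCP at [178.61, 650.935, 238.706] pointing down, gripper open.
Joint ranges: [-150.88, 150.88], [-54.13, 125.18], [17.81, 147.31], [-75.09, 255.09], [0, 152.58], [-146.25, 146.25]. Speed limits (degrees/s): [147.25, 147.25, 180, 180, 180, 180].

INTERFACE

Orientations are given as [roll, pitch, yaw] about the fixed x, y, z axes, in that order (R = Rz(yaw) Ry(pitch) Rx(roll)).
In Python, from bench import bot gives the robot as it stands.
- The arm moves only by the shell command python3 -m jog 'ROWS' [OPENING] [FORCE]. ROWS is JSON, a list of rows, each a list of 2 entries, a list of its own where there are three numbers: the shift along the tool's x, y, z each as a share of 25 cm, from -1 to 1, then the turn about the tool's y as a share of 30 degrees, from -1 to 1. In form: [[[dx, dy, dz], spin], ...]. A call has 1 to 5 rows; each row is the pose to reach, as a shift and turn from the pose commanded when the call began, along the tool's axes at that moment; what a row does not reach only later rows make up. A row lasts 1/12 s, in which the tool goes at most 41.7 mm and 7.16 degrees, less where a joint would pass 70% of its speed; a pose out of reach is approached as far as the arm can. A call with a number of a shift or a turn outside -1 to 1 is refused whole. A call with a gripper value outside its range is refused whole. OPENING is the opening, from -1 (shut) to 1 (fully open), set as the call begins (- or left out, the last holds). The fingers move at their own pace and stop on an object; FORCE is the grip in N (left out, the last holds). Time passes only in rows, so rows that repeat a pose let the fingers close. It gives the time, the measured TCP pose, the force and the opening at its end, in the units of the state.
- bot.get_state(): the state, without advancing time (a new reading comes with each control period).
- bot.grab_frame(name): name is "scene" or "top"; returns the picture (480x640x3 uint8, blue, green, red); there is no depth.
- bot.camera_model(name): a dict with "K" (3x3 intrinsics, pixels), "k1" (the pictures are not rectified: a ray, as slopes to the right and down, at radius r is drawn at 1 + k1 r^2 times it, then the intrinsics apply), "world_to_cam" (4x4, takes a point from world to camera coordinates). Camera axes: x right, y down, z forward; pixel columns grow to the right and rows downward; lengths in mm; the calibration is good to about 2 mm. A picture is of the moment at which its call begins. camera_model takes no time and is no camera call.
- bot.hand_in(): hands the job in, once; it reports no verdict.
The state is a dict: "clock": time; "joint_positions": joint angles; "qvel": joint speeds; "tau": joint torques, N m; "eef_pos": TCP position; "ee_rot": TCP orientation; "wrist_force": force on the tool from outside, world axes, zero at the start; "ft_torque": the same for the moment, N m; "gripper_width": finger opening in mm.
Only numpy, scipy, OpenCV 4.12 (cv2) and the standard library are available. Lean on these libraries where they do the work, as an engineer would, in place of code of your own. Each camera call takes 0.05 s, during which the arm holds its last target. There are 200 camera calls.

TASK

Lift the shaker's clear hood, which has a blue knob, until it rests open on its stop. Then take the aluminium tube block, which has a red paddle for lifting, slide it over the locating pin on the shaker's platform, square with the platform, until it drops fully on, and press the block down so that the sprung platform goes down to its end. Finish still gripping the block and holding the platform down, with the hood left open, and leave the two bottles and the flask standing where they are.

Things in the scene. Friction and masses are not known exactly. Their poses are not given: they have to be found in the camera images.
- shaker: white shaker housing, fixed to the bench: an open-topped box 200 mm (x) by 190 mm (y) by 85 mm high with 8 mm walls; origin at the centre of its underside on the bench, z up, x from its front (display and dial) to the hinge side. The well inside holds the platform.
- hood (a joint): hinge angle of the clear flat hood (200 x 190 x 6 mm, 150 g) lying on the housing's rim: 0 closed, 1.85 rad fully open on its stop. It swings up about the rim on the housing's +x side; it falls shut if let go below about 1.55 rad and falls open to the stop beyond that.
- hood_handle (a point): grip point of the blue round knob on top of the hood, near the front (-x) edge; it moves with the hood. The knob's head is 28 mm in diameter and spans 27 to 43 mm above the hood (this point is at 35 mm), on a 12 mm stem; its axis is 30 mm in from the hood's front edge, 170 mm from the hinge line. Pinched across the hinge direction it can turn between the pads as the hood swings.
- hood_hinge (a point): a point on the hood's hinge line, at the middle of the housing's +x rim; the line runs along the housing's y axis.
- platform (a joint): how far the sprung platform is pushed down: 0 up, 0.006 m fully down. It starts to move at about 6 N and is fully down at about 14 N of total downward load (the block's own weight of about 4 N included, which alone does not move it).
- pin_foot (a point): centre of the top face of the black platform (110 mm along the housing's x by 80 mm along y), at the foot of the brass locating pin, 55 mm above the bench when up (30 mm below the housing's rim), 12 mm towards the front from the housing's centre; axes as the housing's. The pin is 8 mm in diameter and 12 mm tall, its last 4 mm tapering to 4 mm.
- block: loose aluminium tube block 80 mm (x) by 56 mm (y) by 32 mm high, about 0.4 kg, with dark tube openings on top and a red upright paddle in the middle of the top: 40 mm (x) by 16 mm thick (y) by 48 mm high, so its top is 80 mm above the block's underside. Origin at the centre of the underside, z up. There, hidden from above, is the blind locating hole: 11 mm in diameter, 16 mm deep, with a small chamfer. The block is the same turned half round.
- amber_bottle: dark amber bottle with white cap, 68 mm in diameter, 140 mm tall; origin at the centre of its underside. Leave it alone.
- blue_cap_jar: white jar with blue cap, 60 mm in diameter, 100 mm tall; origin at the centre of its underside. Leave it alone.
- flask: glass conical flask, 76 mm in diameter at the foot, 120 mm tall; origin at the centre of its underside. Leave it alone.
Things that resemble listed ones, but are neither listed nor needed, are in the scene too. Several things look just like the block: the one meant starts farthest from the robot's base.

How it is judged (in metres and radians):
On the way, in this order (a step that is already met when the one before it is completed fails the run):
1. the hood rests open on its stop (value of joint hood above 1.75 rad), for 0.2 s.
2. the block has dropped onto the pin, flat on the platform and square with it (horizontal distance between block and pin_foot below 0.004 m and z of block in the frame of pin_foot below 0.003 m and angle between the x axis of block and the x axis of pin_foot, either way round below 0.2 rad and angle between block's own z axis and vertical below 0.06 rad), for 0.2 s.
At the end, for the whole second after the job is handed in: Hood open above 1.7 rad; block on the pin: within 4 mm of its centre, underside within 3 mm of the platform, level within 0.06 rad, square within 0.2 rad (either way round); platform held down over 4 of its 6 mm; fingers still gripping the block (over 2 N); at rest (all of step 2 and value of joint hood above 1.7 rad and value of joint platform above 0.004 m and contact force between block and the fingers above 2 N and linear speed of block below 0.02 m/s); the arm keeps its last pose, push and grip.
It fails at once if a bottle or the flask is pushed more than 30 mm or tipped (distance of any of amber_bottle, blue_cap_jar, flask from where it was at the start of the episode above 0.03 m or angle between any of amber_bottle, blue_cap_jar, flask's own z axis and vertical above 0.3 rad).
It also fails if it takes over 64 s, if anything falls off the work surface, if the arm or the gripper's body presses on something with over 40 N, if the wrist force passes 120 N, or if a joint passes its speed limit or range.

## Working session

There is one attempt and no reset: what is moved stays moved. The work goes in short steps, Python scripts to look and compute and a shell command to move; the robot and the scene stay as the last step left them, time stands still between calls to the robot, and variables do not carry over. Pictures are saved under pics/ and viewed, about 8 in all and at most 12, crops included, and the job is handed in when it is done.

```bash
mkdir -p pics; ls; python3 - <<'E'
from bench import bot
import cv2,json
for n in("scene","top"):
    cv2.imwrite(f"pics/{n}0.png",bot.grab_frame(n)); c=bot.camera_model(n); print(n,c)
print(bot.get_state())
E
```

```text
pics
scene {'K': array([[511.53184695,   0.        , 310.13978706],
       [  0.        , 511.53184695, 238.64030227],
       [  0.        ,   0.        ,   1.        ]]), 'k1': -0.053521678806097, 'world_to_cam': array([[ 3.26652247e-01,  9.45143613e-01, -1.36409911e-03,
        -1.56203533e+02],
       [ 6.23315597e-01, -2.16509344e-01, -7.51399607e-01,
        -2.58744648e+02],
       [-7.10475880e-01,  2.44596106e-01, -6.59846019e-01,
         1.53247569e+03],
       [ 0.00000000e+00,  0.00000000e+00,  0.00000000e+00,
         1.00000000e+00]])}
top {'K': array([[464.70341288,   0.        , 321.61190567],
       [  0.        , 464.70341288, 246.70027023],
       [  0.        ,   0.        ,   1.        ]]), 'k1': 0.01879035285718619, 'world_to_cam': array([[-6.22116321e-04, -9.99777953e-01, -2.10631972e-02,
         1.43805112e+01],
       [-9.86832883e-01,  4.02059363e-03, -1.61693213e-01,
         5.64252074e+02],
       [ 1.61741996e-01,  2.06852636e-02, -9.86616261e-01,
         1.00347862e+03],
       [ 0.00000000e+00,  0.00000000e+00,  0.00000000e+00,
         1.00000000e+00]])}
{'clock': 0.1, 'joint_positions': array([ 7.25423756e+01,  1.51636111e+01,  9.19725545e+01, -1.72691159e-03,
        7.29766497e+01, -2.11344047e+00]), 'qvel': array([-0.04613119, -0.15404569, -0.13653247,  0.04311766, -0.01957156,
        0.06791145]), 'tau': array([-1.76513154e-04, -5.03624725e+01, -3.58069539e+01,  7.30026187e-02,
        2.34386249e-02, -6.21776576e-05]), 'eef_pos': array([178.4293135 , 650.33553415, 237.53522265]), 'ee_rot': array([-89.99748871,   0.11279934,  74.65632576]), 'wrist_force': array([-0.28563757, -0.07649301, -0.69132313]), 'ft_torque': array([ 0.02650207,  0.01285069, -0.0146065 ]), 'gripper_width': 87.916985841529}
```

View pics/scene0.png

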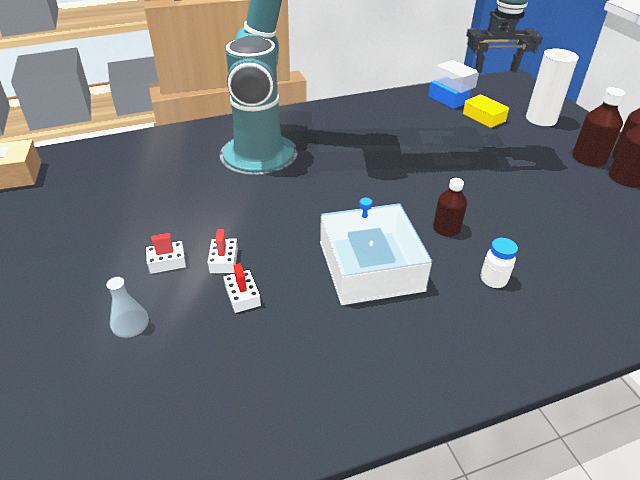

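View pics/top0.png

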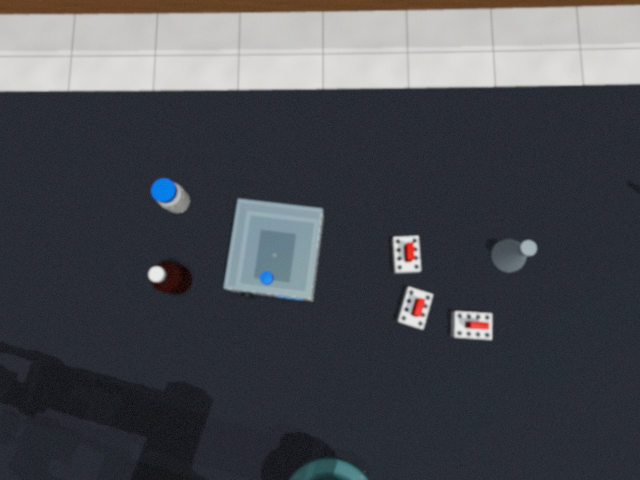

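The views show the shaker at about top px (275,250), with the knob at (267,278) and the pin at (275,255). There are three red-paddle blocks at (406,254), (415,308) and (472,325). The bottles are on the left and the flask is at (509,255). Next I'll measure them.

```bash
cat > h.py <<'E'
import numpy as np,cv2
from bench import bot
def cam(n):
    c=bot.camera_model(n);W=np.array(c["world_to_cam"]);return np.array(c["K"]),c["k1"],W[:3,:3],W[:3,3]
def ray(n,p):
    K,k,R,t=cam(n);u=cv2.undistortPoints(np.array([[p]],float),K,np.array([k,0,0,0,0.]))[0,0]
    d=R.T@np.array([u[0],u[1],1]);return -R.T@t,d/np.linalg.norm(d)
def plane(n,p,z):
    o,d=ray(n,p);return o+d*(z-o[2])/d[2]
def tri(ps,pt):
    A=np.zeros((3,3));b=np.zeros(3);L=[]
    for n,p in(("scene",ps),("top",pt)):
        o,d=ray(n,p);M=np.eye(3)-np.outer(d,d);A+=M;b+=M@o;L.append((o,d))
    x=np.linalg.solve(A,b);return x,[np.linalg.norm(np.cross(x-o,d)) for o,d in L]
def proj(n,P):
    K,k,R,t=cam(n);return cv2.projectPoints(np.array(P,float).reshape(-1,1,3),cv2.Rodrigues(R)[0],t,K,np.array([k,0,0,0,0.]))[0][:,0]
def masks(im):
    h=cv2.cvtColor(im,cv2.COLOR_BGR2HSV)
    red=cv2.inRange(h,(0,150,90),(8,255,255))|cv2.inRange(h,(172,150,90),(180,255,255))
    blue=cv2.inRange(h,(95,150,90),(118,255,255)); white=cv2.inRange(h,(0,0,165),(180,45,255))
    return red,blue,white
def blobs(m,a=20):
    n,_,s,c=cv2.connectedComponentsWithStats(m);return [(c[i].round(1).tolist(),int(s[i,4]),s[i,:4].tolist()) for i in range(1,n) if s[i,4]>=a]
E
python3 - <<'E'
from h import *
np.set_printoptions(suppress=True,precision=1)
for n in("scene","top"):
    im=cv2.imread(f"pics/{n}0.png");r,b,w=masks(im)
    roi=np.zeros(r.shape,np.uint8); roi[(190 if n=="scene" else 150):350,100:560]=255
    for k,m in(("red",r),("blue",b)): 
        m=m&roi
        print(n,k,[(x,plane(n,x[0],60 if k=="red" else 120)) for x in blobs(m)])
    if n=="top":
        cs,_=cv2.findContours(cv2.morphologyEx((w|r)&roi,cv2.MORPH_CLOSE,np.ones((7,7))),0,2)
        for c in cs:
            if cv2.contourArea(c)>500:
                q=cv2.boxPoints(cv2.minAreaRect(c));P=np.array([plane(n,x,32) for x in q])
                print("white",q.mean(0),P.mean(0),np.linalg.norm(np.diff(P,axis=0),axis=1),np.degrees(np.arctan2(*(P[1]-P[0])[1::-1])))
        # housing corners seen by eye, rim z=85(+6 hood)
        for q in((238,199),(323,208),(313,300),(224,290)): print("rim",plane(n,q,91))
        print("pin top-ish",plane(n,(275,255),65), "scene",plane("scene",(371,243),65))
im=cv2.imread("pics/top0.png")[180:350,210:510];cv2.imwrite("pics/c1.png",cv2.resize(im,(0,0),fx=2.6,fy=2.6,interpolation=2))
im=cv2.imread("pics/scene0.png")[190:320,310:440];cv2.imwrite("pics/c2.png",cv2.resize(im,(0,0),fx=4.5,fy=4.5,interpolation=2))
E
```

```text
scene red [(([447.0, 201.4], 20, [445, 199, 6, 7]), array([465.8, 359.7,  60. ])), (([220.0, 241.4], 139, [216, 229, 9, 27]), array([ 429.3, -195.9,   60. ])), (([161.4, 242.1], 254, [151, 233, 22, 22]), array([ 388.4, -320.7,   60. ])), (([239.8, 276.9], 233, [234, 263, 12, 29]), array([ 552.1, -179.4,   60. ]))]
scene blue [(([365.1, 205.5], 163, [359, 197, 14, 21]), array([485.5, 127.3, 120. ])), (([503.8, 247.8], 443, [490, 237, 28, 23]), array([707.2, 338.3, 120. ]))]
top red [(([408.9, 251.5], 132, [405, 243, 10, 18]), array([ 550.4, -180.5,   60. ])), (([418.0, 306.8], 130, [413, 299, 11, 17]), array([ 429. , -196.4,   60. ])), (([476.9, 324.7], 106, [466, 322, 22, 6]), array([ 390.9, -320.8,   60. ]))]
top blue [(([162.6, 189.5], 517, [150, 177, 26, 25]), array([678.2, 353.6, 120. ])), (([266.0, 277.4], 136, [260, 271, 13, 14]), array([487.9, 127.2, 120. ]))]
white [473. 325.] [ 390.2 -320.6   32. ] [57.6 82.3 57.5] -6.336967825970868
white [415.2 307.5] [ 428.7 -195.3   32. ] [82.9 58.  82.6] -17.539856520954142
white [406.7 253.8] [ 549.8 -180.1   32. ] [58.6 82.4 57.8] -86.37994906270833
white [273.1 248.2] [565.1 124.7  32. ] [210.6 203.7 209. ] -5.531348923600886
rim [664.2 196.4  91. ]
rim [642.8   9.   91. ]
rim [442.4  30.5  91. ]
rim [464.1 220.7  91. ]
pin top-ish [543.  115.9  65. ] scene [549.7 117.5  65. ]
```

View pics/c1.png

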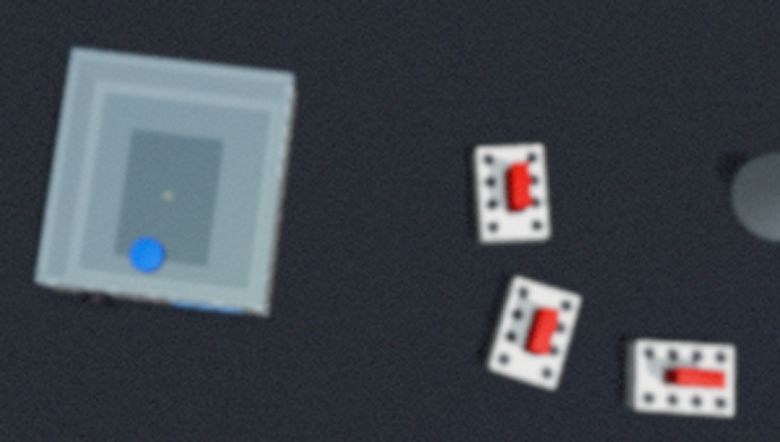

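View pics/c2.png

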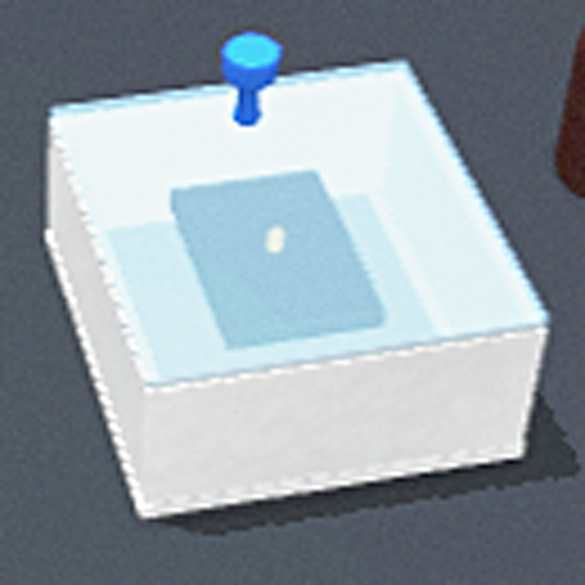

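The crops show the pin tip at top px (274.2,255.4) and scene px (371.3,242.9), and the knob head at scene px (365.8,203). The housing yaw is about −6.5°, and the far block is at (550,−180), 580 mm from the base, versus 472 and 505 mm for the other two. I'll move above the knob.

```bash
cat >> h.py <<'E'
from scipy.spatial.transform import Rotation as Ro
def go(P,yaw=None,say=1):
    "print shares from measured pose to TCP target P, and spin to tool-x heading yaw"
    s=bot.get_state();R=Ro.from_euler("xyz",s["ee_rot"],degrees=True).as_matrix();d=R.T@(np.array(P)-s["eef_pos"])/250
    cur=np.degrees(np.arctan2(R[1,0],R[0,0]))
    print("shares",d.round(3),"spin",None if yaw is None else round(-((yaw-cur+90)%180-90)/30,3),"pos",s["eef_pos"].round(1),"F",np.round(s["wrist_force"],1),"w",round(s["gripper_width"],1),"t",round(s["clock"],2),"rot",np.round(s["ee_rot"],1))
E
python3 -m jog '[[[-0.56,0,-0.58],0],[[-0.56,0,-0.58],0],[[-0.56,0,-0.58],0],[[-0.56,0,-0.58],0],[[-0.56,0,-0.58],0]]'
python3 -m jog '[[[-0.56,0,-0.58],0],[[-0.56,0,-0.58],0],[[-0.56,0,-0.58],0],[[-0.56,0,-0.58],0],[[-0.56,0,-0.58],0]]'
python3 -m jog '[[[-0.56,0,-0.58],-0.29],[[-0.56,0,-0.58],-0.29],[[-0.56,0,-0.58],-0.29],[[-0.56,0,-0.58],-0.29],[[-0.56,0,-0.58],-0.29]]'
python3 - <<'E'
from h import *
np.set_printoptions(suppress=True,precision=1)
print("knob",tri((365.8,202.9),(266,277.4)),"pin",tri((371.3,242.9),(274.2,255.4)))
# rim corners both views (scene crop /4.5)
c=[((545,322),(238,199)),((150,384),(323,208)),((50,107),(313,300)),((405,63),(224,290))]
for s,t in c: print(tri((s[0]/4.5+310,s[1]/4.5+190),t))
go((486,127,114),83.5)
E
```

```text
clock: 0.52
eef_pos: [281.9, 474.9, 238.0]
ee_rot: [-90.0, 0.1, 74.7]
wrist_force: [1.2, 0.3, -0.1]
gripper_width: 88.4
clock: 0.93
eef_pos: [384.7, 301.6, 238.3]
ee_rot: [-90.0, 0.0, 74.6]
wrist_force: [0.8, -0.5, 0.2]
gripper_width: 88.1
clock: 1.35
eef_pos: [487.3, 128.7, 238.5]
ee_rot: [-90.0, 0.0, 83.4]
wrist_force: [0.3, 0.3, 0.6]
gripper_width: 88.5
knob (array([487.4, 126.7, 128.7]), [np.float64(0.7472203545953007), np.float64(0.7472203545952391)]) pin (array([543.5, 119.9,  59.1]), [np.float64(1.4866671681255668), np.float64(1.4866671681255856)])
(array([665.5, 198. ,  87.7]), [np.float64(0.9345700566118), np.float64(0.9345700566118499)])
(array([643.9,  10.8,  89.2]), [np.float64(1.8905918363863516), np.float64(1.8905918363863716)])
(array([443.8,  34.3,  89.1]), [np.float64(3.969521208834328), np.float64(3.969521208834287)])
(array([465.6, 224.9,  84.8]), [np.float64(2.9578404290029257), np.float64(2.9578404290028786)])
shares [-0.   0.5  0. ] spin -0.005 pos [487.3 128.7 238.5] F [0.3 0.3 0.6] w 88.5 t 1.35 rot [-90.    0.   83.4]
```

```bash

python3 -m jog '[[[-0.006,0.16,0],0],[[-0.006,0.33,0],0],[[-0.006,0.49,0],0],[[-0.006,0.498,0],0],[[-0.006,0.498,0],0]]' | head -2
python3 -m jog '[[[0,0,0],0],[[0,0,0],0],[[0,0,0],0],[[0,0,0],0],[[0,0,0],0]]' -1 15
python3 -m jog '[[[0,0,0],0],[[0,0,0],0],[[0,0,0],0],[[0,0,0],0],[[0,0,0],0]]'
python3 - <<'E'
from h import *
im=bot.grab_frame("scene")[150:320,300:500];cv2.imwrite("pics/c3.png",cv2.resize(im,(0,0),fx=3,fy=3))
# arc: hinge relative, tool at yaw 83.5: tool z = -x_housing
for th in range(0,105,8):
    a=np.radians(th);h=40
    print(th,"up",round((170*np.sin(a)+h*np.cos(a)-h)/250,3),"fwd",round((170-170*np.cos(a)+h*np.sin(a))/250,3))
E
```

```text
clock: 1.77
eef_pos: [483.9, 128.6, 111.5]
clock: 2.18
eef_pos: [488.0, 129.8, 116.0]
ee_rot: [-90.2, -0.1, 83.4]
wrist_force: [-0.5, 0.1, -0.1]
gripper_width: 56.8
clock: 2.6
eef_pos: [486.4, 126.4, 114.1]
ee_rot: [-90.0, 0.4, 83.5]
wrist_force: [-1.3, -11.3, 2.9]
gripper_width: 27.1
0 up 0.0 fwd 0.0
8 up 0.093 fwd 0.029
16 up 0.181 fwd 0.07
24 up 0.263 fwd 0.124
32 up 0.336 fwd 0.188
40 up 0.4 fwd 0.262
48 up 0.452 fwd 0.344
56 up 0.493 fwd 0.432
64 up 0.521 fwd 0.526
72 up 0.536 fwd 0.622
80 up 0.537 fwd 0.719
88 up 0.525 fwd 0.816
96 up 0.5 fwd 0.91
104 up 0.461 fwd 1.0
```

View pics/c3.png

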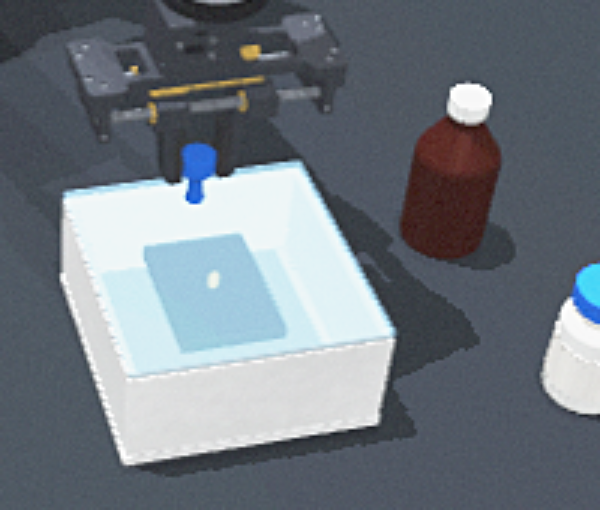

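Fingers are closed on the knob at a width of 27 mm (scene crop px ~(200,160)). I'll ease the lateral load and follow the arc to 40°, then check.

```bash

python3 -m jog '[[[-0.006,-0.03,-0.008],0],[[-0.006,-0.0587,-0.0165],0],[[-0.006,-0.116,-0.038],0],[[-0.006,-0.1706,-0.0646],0],[[-0.006,-0.223,-0.0957],0]]'
python3 -m jog '[[[0,-0.049,-0.037],0],[[0,-0.0956,-0.0754],0],[[0,-0.138,-0.12],0],[[0,-0.177,-0.1663],0],[[0,-0.177,-0.1663],0]]'
python3 - <<'E'
from h import *
im=bot.grab_frame("scene")[100:330,300:520];cv2.imwrite("pics/c4.png",cv2.resize(im,(0,0),fx=2,fy=2))
go((0,0,0))
E
```

```text
clock: 3.07
eef_pos: [509.9, 123.3, 169.9]
ee_rot: [-89.9, 0.2, 83.4]
wrist_force: [3.7, -6.7, -4.4]
gripper_width: 27.0
clock: 3.48
eef_pos: [553.9, 117.8, 215.9]
ee_rot: [-90.2, 0.2, 83.3]
wrist_force: [-0.8, -8.1, -1.1]
gripper_width: 27.5
shares [-0.722  0.862  2.141] spin None pos [552.5 117.9 215. ] F [-2.  -7.  -1.3] w 26.7 t 3.53 rot [-90.    0.2  83.3]
```

View pics/c4.png

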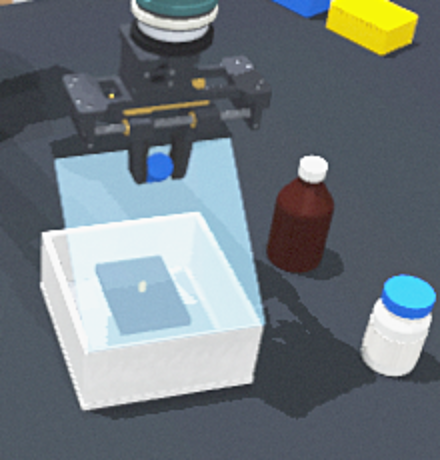

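The hood is up about 40° and the knob sits firmly between the fingers (crop px (160,167)). I'll continue to about 100° and release.

```bash

python3 -m jog '[[[0,-0.034,-0.05],0],[[0,-0.0638,-0.1035],0],[[0,-0.0888,-0.159],0],[[0,-0.109,-0.2166],0],[[0,-0.124,-0.2756],0]]'
python3 -m jog '[[[0,-0.012,-0.0844],0],[[0,-0.0145,-0.133],0],[[0,-0.013,-0.1814],0],[[0,-0.0073,-0.2425],0],[[0,0.004,-0.3024],0]]'
python3 -m jog '[[[0,0.0093,-0.0354],0],[[0,0.0246,-0.0817],0],[[0,0.038,-0.1157],0],[[0,0.038,-0.1157],0],[[0,0.038,-0.1157],0]]'
python3 -m jog '[[[0,0,0],0],[[0,0,0],0],[[0,0,0],0],[[0,0,0],0],[[0,0,0],0]]' 0.5
python3 - <<'E'
from h import *
im=bot.grab_frame("scene")[50:330,280:540];cv2.imwrite("pics/c5.png",cv2.resize(im,(0,0),fx=2,fy=2))
go((0,0,0))
E
```

```text
clock: 3.95
eef_pos: [619.7, 109.5, 245.0]
ee_rot: [-89.9, 0.3, 83.3]
wrist_force: [-0.7, -8.0, -2.4]
gripper_width: 27.0
clock: 4.37
eef_pos: [695.1, 99.9, 244.0]
ee_rot: [-89.9, 0.3, 83.3]
wrist_force: [-1.4, -9.9, -1.4]
gripper_width: 27.5
clock: 4.78
eef_pos: [724.2, 96.3, 234.2]
ee_rot: [-89.9, 0.3, 83.3]
wrist_force: [-1.3, -9.8, 0.7]
gripper_width: 27.3
clock: 5.2
eef_pos: [723.9, 100.7, 234.8]
ee_rot: [-90.0, -0.0, 83.4]
wrist_force: [0.2, 0.8, 0.1]
gripper_width: 58.3
shares [-0.734  0.939  2.83 ] spin None pos [723.9 100.7 234.9] F [ 0.6 -0.3 -0.1] w 62.5 t 5.25 rot [-90.   -0.   83.4]
```

View pics/c5.png

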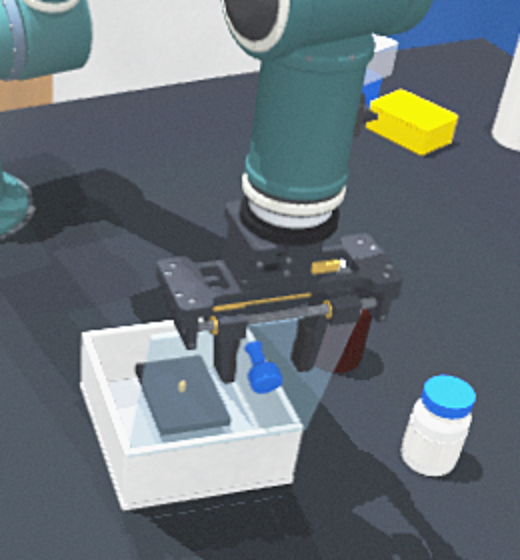

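The hood has fallen back past the fingers onto its stop (knob at crop px (262,372)). I'll go straight up, then over to the block.

```bash

python3 -m jog '[[[0,-0.15,0],0],[[0,-0.3,0],0],[[0,-0.45,0],0],[[0,-0.45,0],0]]' |head -2
python3 -m jog '[[[-0.598,0,0.281],0],[[-0.598,0,0.281],0],[[-0.598,0,0.281],0],[[-0.598,0,0.281],0],[[-0.598,0,0.281],0]]' |head -2
python3 -m jog '[[[-0.598,0.4,0.281],-0.34],[[-0.598,0.4,0.281],-0.34],[[-0.598,0.4,0.281],-0.34],[[-0.598,0.4,0.281],-0.34],[[-0.598,0.4,0.281],-0.34]]' |head -2
python3 -m jog '[[[0,0,0],0],[[0,0,0],0],[[0,0,0],0]]' |head -2
python3 - <<'E'
from h import *
np.set_printoptions(suppress=True,precision=1)
im=bot.grab_frame("scene");t=bot.grab_frame("top");cv2.imwrite("pics/s6.png",im);cv2.imwrite("pics/t6.png",t)
print([b for b in blobs(masks(im)[0]) if 190<b[0][1]<340 and b[0][0]<300])
print("red",tri((239.8,276.9),(408.9,251.5)))
go((550,-180,38),93.6)
a=im[180:340,200:440];b=t[180:340,220:440]
cv2.imwrite("pics/c6.png",np.hstack([cv2.resize(a,(400,267)),cv2.resize(b,(367,267))]))
E
```

```text
clock: 5.58
eef_pos: [726.9, 101.0, 358.4]
clock: 6.0
eef_pos: [633.7, -45.3, 347.9]
clock: 6.42
eef_pos: [547.4, -181.8, 244.8]
clock: 6.67
eef_pos: [550.8, -180.0, 248.1]
[([220.2, 241.7], 152, [216, 229, 10, 27]), ([161.6, 242.3], 271, [151, 233, 22, 22]), ([239.9, 277.0], 233, [234, 263, 13, 29])]
red (array([ 550.8, -180. ,   59. ]), [np.float64(0.7516011944602707), np.float64(0.7516011944602582)])
shares [-0.   0.8  0. ] spin 0.001 pos [ 551.4 -179.7  248.7] F [0.2 0.2 1. ] w 65.9 t 6.77 rot [-90.2   0.   93.6]
```

View pics/c6.png

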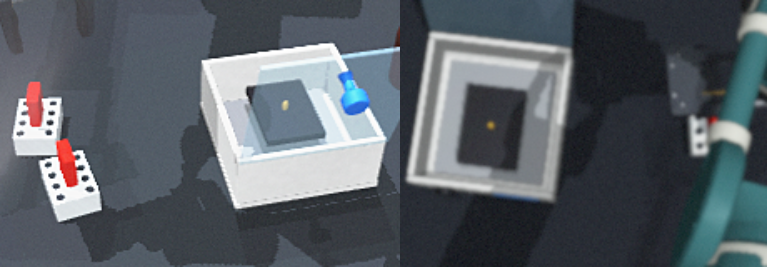

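The hood is open, resting back on its stop. The brass pin is visible in both views (scene crop (286,105), top crop (491,126)) and the block hasn't moved. I'll descend and grip, and measure the pin and platform at the same time.

```bash

python3 -m jog '[[[0,0.16,0],0],[[0,0.32,0],0],[[0,0.48,0],0],[[0,0.62,0],0],[[0,0.72,0],0]]' |head -2
python3 -m jog '[[[0,0.06,0],0],[[0,0.12,0],0],[[0,0.12,0],0],[[0,0.12,0],0],[[0,0.12,0],0]]' |head -2
python3 -m jog '[[[0,0,0],0],[[0,0,0],0],[[0,0,0],0],[[0,0,0],0],[[0,0,0],0]]' -1 40
python3 -m jog '[[[0,0,0],0],[[0,0,0],0],[[0,0,0],0],[[0,0,0],0],[[0,0,0],0]]'
python3 - <<'E'
from h import *
np.set_printoptions(suppress=True,precision=1)
go((550,-180,38),93.6)
pp={}
for n,x0,x1,y0,y1 in(("scene",355,390,228,258),("top",260,290,240,270)):
    im=cv2.imread(f"pics/{n[0]}6.png");h=cv2.cvtColor(im,cv2.COLOR_BGR2HSV)
    m=cv2.inRange(h,(10,70,110),(32,255,255));r=np.zeros_like(m);r[y0:y1,x0:x1]=255
    bl=blobs(m&r,3);print(n,bl);pp[n]=max(bl,key=lambda b:b[1])[0] if bl else None
    if bl: print([plane(n,pp[n],z) for z in(61,65)])
print("pin",tri(pp["scene"],pp["top"]))
# platform contour in top view
im=cv2.imread("pics/t6.png");g=cv2.cvtColor(im,cv2.COLOR_BGR2GRAY);m=cv2.inRange(g,0,70);r=np.zeros_like(m);r[222:290,245:308]=255
m=cv2.morphologyEx(m&r,cv2.MORPH_OPEN,np.ones((3,3)));cs,_=cv2.findContours(m,0,2)
for c in cs:
    if cv2.contourArea(c)>400:
        q=cv2.boxPoints(cv2.minAreaRect(c));P=np.array([plane("top",x,55) for x in q]);print(q.tolist(),P.mean(0),np.linalg.norm(np.diff(P,axis=0),axis=1),[np.degrees(np.arctan2(*(P[i+1]-P[i])[1::-1])) for i in(0,1)])
E
```

```text
clock: 7.18
eef_pos: [549.6, -178.9, 64.7]
clock: 7.6
eef_pos: [551.5, -180.3, 38.7]
clock: 8.02
eef_pos: [550.0, -180.7, 37.7]
ee_rot: [-90.0, 0.0, 93.5]
wrist_force: [-0.4, 0.1, 0.1]
gripper_width: 35.0
clock: 8.43
eef_pos: [549.6, -180.4, 37.1]
ee_rot: [-90.0, -0.0, 93.6]
wrist_force: [-1.2, 1.7, 0.5]
gripper_width: 16.2
shares [ 0. -0. -0.] spin -0.002 pos [ 549.6 -180.4   37.1] F [-1.2  1.7  0.5] w 16.2 t 8.43 rot [-90.   -0.   93.6]
scene [([370.5, 241.5], 4, [370, 241, 2, 2])]
[array([540.7, 120.6,  61. ]), array([544.8, 118.5,  65. ])]
top [([273.7, 254.5], 14, [272, 253, 4, 4])]
[array([544.7, 119.4,  61. ]), array([544.1, 118.9,  65. ])]
pin (array([544.2, 118.9,  64.4]), [np.float64(0.07403874552296691), np.float64(0.07403874552291695)])
[[254.1400146484375, 277.02001953125], [260.82000732421875, 230.25999450683594], [295.67999267578125, 235.239990234375], [289.0, 282.0]] [542.3 117.3  55. ] [106.6  79.8 106.2] [np.float64(-6.836461726731244), np.float64(-98.50362601273997)]
```

```bash

python3 -m jog '[[[0,-0.1,0],0],[[0,-0.22,0],0],[[0,-0.34,0],0],[[0,-0.46,0],0],[[0,-0.52,0],0]]'
python3 -m jog '[[[0.11,0,-0.005],0],[[0.23,0,-0.01],0],[[0.35,0,-0.015],0],[[0.48,0,-0.02],0],[[0.598,0,-0.025],0]]' |head -2
python3 -m jog '[[[0.12,0,-0.005],0],[[0.24,0,-0.01],0],[[0.36,0,-0.015],0],[[0.48,0,-0.02],0],[[0.598,0,-0.025],0]]' |head -2
python3 -m jog '[[[0,0,0],0.1],[[0,0,0],0.2],[[0,0,0],0.3],[[0,0,0],0.347],[[0,0,0],0.347]]' |head -2
python3 -m jog '[[[0,0,0],0],[[0,0,0],0]]'
python3 - <<'E'
from h import *
go((543.6,118.5,130),83.2)
im=bot.grab_frame("scene");t=bot.grab_frame("top");cv2.imwrite("pics/s7.png",im);cv2.imwrite("pics/t7.png",t)
a=im[130:320,300:460];b=t[180:340,220:440]
cv2.imwrite("pics/c7.png",np.hstack([cv2.resize(a,(404,480)),cv2.resize(b,(390,480))]))
print([b for b in blobs(masks(im)[0]) if b[0][0]>300],[b for b in blobs(masks(t)[0])])
E
```

```text
clock: 8.85
eef_pos: [551.0, -181.1, 170.5]
ee_rot: [-90.2, 0.1, 93.6]
wrist_force: [0.7, 0.7, -2.7]
gripper_width: 15.5
clock: 9.27
eef_pos: [545.6, -29.5, 166.1]
clock: 9.68
eef_pos: [542.6, 119.9, 166.0]
clock: 10.1
eef_pos: [543.0, 118.6, 166.2]
clock: 10.27
eef_pos: [543.5, 118.4, 166.8]
ee_rot: [-90.0, 0.0, 83.2]
wrist_force: [0.3, -0.0, -4.6]
gripper_width: 15.3
shares [ 0.001  0.147 -0.   ] spin -0.001 pos [543.5 118.4 166.8] F [ 0.3 -0.  -4.6] w 15.3 t 10.27 rot [-90.    0.   83.2]
[([376.8, 198.1], 224, [372, 183, 11, 29]), ([444.9, 199.1], 45, [440, 193, 11, 13])] [([417.9, 307.0], 131, [413, 299, 11, 17]), ([477.2, 324.7], 103, [467, 322, 21, 6])]
```

View pics/c7.png

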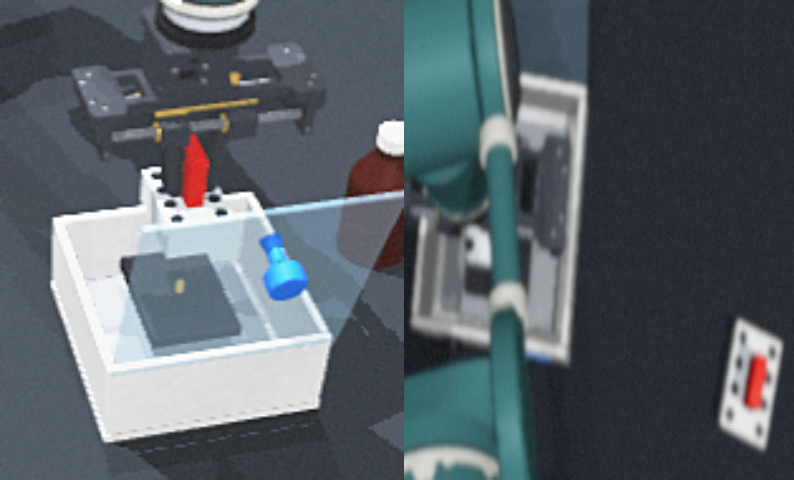

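The block hangs level above the platform, square with it. I'll lower it to just above the pin tip and then feel for the hole.

```bash

python3 -m jog '[[[0,0.06,0],0],[[0,0.12,0],0],[[0,0.18,0],0],[[0,0.22,0],0],[[0,0.236,0],0]]' |head -2
python3 -m jog '[[[0,0,0],0],[[0,0,0],0],[[0,0,0],0]]'
python3 -m jog '[[[0,0.004,0],0],[[0,0.008,0],0],[[0,0.012,0],0],[[0,0.016,0],0],[[0,0.02,0],0]]'
python3 -m jog '[[[0,0,0],0],[[0,0,0],0]]'
python3 - <<'E'
from h import *
go((543.6,118.5,103),83.2)
E
```

```text
clock: 10.78
eef_pos: [542.4, 118.2, 106.3]
clock: 11.03
eef_pos: [544.6, 118.8, 109.3]
ee_rot: [-90.1, -0.0, 83.1]
wrist_force: [-0.3, -0.2, -3.9]
gripper_width: 15.3
clock: 11.45
eef_pos: [543.8, 118.7, 103.3]
ee_rot: [-90.0, -0.0, 83.2]
wrist_force: [-0.1, 0.9, -3.8]
gripper_width: 15.9
clock: 11.62
eef_pos: [543.6, 118.6, 103.1]
ee_rot: [-90.0, 0.0, 83.1]
wrist_force: [-0.4, -0.3, -4.3]
gripper_width: 16.0
shares [-0.  0. -0.] spin -0.002 pos [543.6 118.6 103.1] F [-0.4 -0.3 -4.3] w 16.0 t 11.62 rot [-90.    0.   83.1]
```

```bash

python3 -m jog '[[[0,0.004,0],0],[[0,0.008,0],0],[[0,0.012,0],0],[[0,0.012,0],0],[[0,0.012,0],0]]'
python3 -m jog '[[[0,0.004,0],0],[[0,0.008,0],0],[[0,0.012,0],0],[[0,0.012,0],0],[[0,0.012,0],0]]'
python3 - <<'E'
from h import *
go((543.6,118.5,92.5),83.2)
E
```

```text
clock: 12.03
eef_pos: [543.6, 118.6, 100.0]
ee_rot: [-90.0, 0.0, 83.1]
wrist_force: [-1.4, -0.3, -3.8]
gripper_width: 15.5
clock: 12.45
eef_pos: [543.6, 118.6, 97.1]
ee_rot: [-90.0, 0.0, 83.1]
wrist_force: [-0.4, 0.3, -3.8]
gripper_width: 15.7
shares [-0.     0.018  0.   ] spin -0.002 pos [543.6 118.6  97.1] F [-0.4  0.3 -3.8] w 15.7 t 12.45 rot [-90.    0.   83.1]
```

No load 7 mm below the pin tip, so the pin is in the hole. I'll seat the block.

```bash

python3 -m jog '[[[0,0.004,0],0],[[0,0.008,0],0],[[0,0.012,0],0],[[0,0.016,0],0],[[0,0.016,0],0]]'
python3 -m jog '[[[0,0.003,0],0],[[0,0.006,0],0],[[0,0.006,0],0],[[0,0.006,0],0],[[0,0.006,0],0]]'
python3 -m jog '[[[0,0.004,0],0],[[0,0.008,0],0],[[0,0.008,0],0],[[0,0.008,0],0],[[0,0.008,0],0]]'
```

```text
clock: 12.87
eef_pos: [543.5, 118.6, 92.9]
ee_rot: [-90.0, 0.0, 83.1]
wrist_force: [-0.4, 0.5, -3.8]
gripper_width: 15.6
clock: 13.28
eef_pos: [543.9, 118.7, 92.1]
ee_rot: [-90.0, -0.0, 83.1]
wrist_force: [-0.8, 1.1, 0.2]
gripper_width: 15.7
clock: 13.7
eef_pos: [543.9, 118.7, 90.2]
ee_rot: [-90.0, -0.0, 83.1]
wrist_force: [-2.7, -0.3, 5.7]
gripper_width: 15.5
```

Contact came at TCP 92.3 as predicted, and the platform is starting to sink. Pressing on.

```bash

python3 -m jog '[[[0,0.004,0],0],[[0,0.008,0],0],[[0,0.012,0],0],[[0,0.016,0],0],[[0,0.016,0],0]]' - 50
python3 -m jog '[[[0,0.004,0],0],[[0,0.008,0],0],[[0,0.012,0],0],[[0,0.012,0],0],[[0,0.012,0],0]]'
python3 -m jog '[[[0,0,0],0],[[0,0,0],0],[[0,0,0],0]]'
```

```text
clock: 14.12
eef_pos: [543.9, 118.7, 86.7]
ee_rot: [-90.0, -0.0, 83.1]
wrist_force: [-4.9, -0.1, 9.1]
gripper_width: 15.3
clock: 14.53
eef_pos: [544.0, 118.7, 86.0]
ee_rot: [-90.0, -0.0, 83.2]
wrist_force: [-11.2, -1.6, 22.2]
gripper_width: 15.5
clock: 14.78
eef_pos: [544.1, 118.7, 86.0]
ee_rot: [-90.0, -0.0, 83.2]
wrist_force: [-10.7, -2.5, 22.5]
gripper_width: 15.5
```

```bash
python3 - <<'E'
from h import *
im=bot.grab_frame("scene");cv2.imwrite("pics/c8.png",cv2.resize(im[130:330,290:530],(0,0),fx=3,fy=3,interpolation=2))
go((543.6,118.5,86),83.2)
E
```

```text
shares [-0.001  0.     0.002] spin -0.002 pos [544.1 118.7  86. ] F [-11.1  -1.7  22.2] w 15.7 t 14.83 rot [-90.   -0.   83.2]
```

View pics/c8.png

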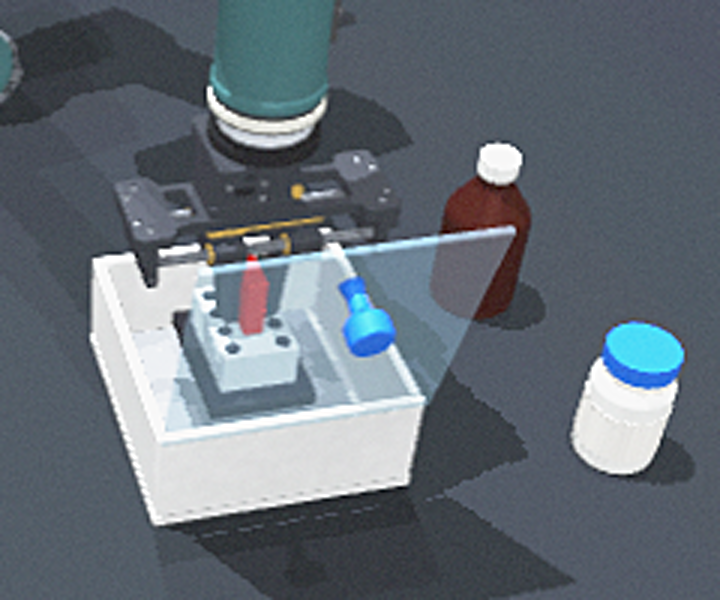

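The picture shows the block flat and square on the platform (crop (255,350)), the hood open, and the bottles standing. TCP travel and force put the platform on its end stop, so I'm handing in.

```bash
python3 -c "
from bench import bot
print(bot.hand_in())"
```

```text
the job is handed in; nothing more can be done
None
```

I opened the hood by swinging its knob along the arc to about 100°, where it fell back onto its stop. I then gripped the farthest block by its paddle, seated it on the pin and pressed the platform down. I handed in at about 15 s of the 64 s, still gripping and pressing. The hand-in reports no verdict, so these are my own readings.

**Last checks:**
- **Seating:** the pin went in with no load, and the block touched the platform at TCP height 92.3 mm, as predicted. The tool's heading put the block at about −6.8°, against a measured −6.5° to −6.8° for the housing and platform.
- **Press:** the TCP went about 6.3 mm past contact, down to 86.0 mm. The upward force on the tool then rose steeply to about 22 N, which indicates the platform is on its end stop.
- **Grip:** the fingers were 15.5 mm apart on the 16 mm paddle, with the grip set to 50 N.
- **Last picture:** hood open, block flat and square. The amber bottle and the jar are standing. The flask was outside this last crop, and the arm did not go near it.

**What disagreed:**
- A steady sideways force of about 11 N (toward −x) remained on the tool while pressing. I left it, since the hole's clearance keeps the block within about 1.5 mm of the pin.
- The platform's centre, measured from its outline, differed by about 2 mm from the pin position found from the two views. I used the pin position.

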